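# Draw the long roller out of the dough sheeter

## Robot

A 7-joint arm with a two-finger parallel gripper is mounted at the origin on the work surface. World frame = base frame: x ahead of the robot, y to its left, z up, the work surface at z = 0. Lengths are in m, angles in rad, forces in N, time in s.
With the tool pointing down it reaches from about 0.425 to 0.95 m from the base axis. Payload 16.7 kg.
Tool frame: the origin (TCP) lies midway between the tips of the shut fingers; the grasp point (between the pads) lies 19 mm behind it (grip_depth is the z of the grasp point in the tool frame, in m); z points along the fingers, y is the line along which they close (so a half turn about z gives the same grasp; the last joint's range is limited). The gripper opens to 94 mm and grips with 3 to 60 N. Pads are 16 mm wide; open, the fingers measure 119 mm over their backs; the gripper's body (75 mm by 177 mm) begins 78 mm behind the grasp point.
Start: joints at [-1.317, 0.426, 0.074, 1.606, -0.034, 1.111, -0.067], TCP at [0.265, 0.621, 0.205] pointing down, gripper open.
Joint ranges: [-2.85, 2.85], [-0.5, 2.14], [-1.23, 1.37], [0.21, 2.46], [-1.02, 4.16], [0.16, 2.05], [-2.73, 2.73]. Speed limits (rad/s): [1.89, 1.89, 2.39, 2.39, 3.01, 3.01, 3.01].

## Interface

Orientations are given as a unit quaternion [x, y, z, w].
In Python, from plant import read_state, read_camera, get_calibration, hand_in, grip_depth gives the robot as it stands.
- The arm moves only by the tool play_rows, never from a script. Its argument "targets" is a list that holds one entry, the list of rows, each a list of 6 numbers: the shift along the tool's x, y, z in m, then the turn, a rotation vector about the tool's x, y, z in rad. A call has exactly 5 rows; each row is the pose to reach, as a shift and turn from the pose commanded when the call began, along the tool's axes at that moment; what a row does not reach only later rows make up. A row lasts 1/12 s, in which the tool goes at most 41.7 mm and 7.16 degrees, less where a joint would pass 70% of its speed; a pose out of reach is approached as far as the arm can. A call with a gripper value outside its range is refused whole. "grip" is the opening, from 0 (shut) to 1 (fully open), set as the call begins (left out, the last holds). The fingers move at their own pace and stop on an object; "squeeze" is the grip in N (left out, the last holds). Time passes only in rows, so rows that repeat a pose let the fingers close, or fill a call up. It gives the time, the measured TCP pose, the force, the opening and the grip force at its end, in the units of the state.
- read_state(): the state, without advancing time (a new reading comes with each control period).
- read_camera(name): name is "scene" or "top" or "wrist"; returns the picture (420x560x3 uint8, red, green, blue); there is no depth.
- get_calibration(name): a dict with "fx", "fy", "cx", "cy" (pixels), "cam_to_world" (4x4, takes a point from camera to world coordinates). Camera axes: x right, y down, z forward; pixel columns grow to the right and rows downward; lengths in m; the calibration is good to about 2 mm. A picture is of the moment at which its call begins: read the wrist's pose just before it. get_calibration takes no time and is no camera call; for the wrist camera it gives the pose at the moment of the call.
- hand_in(): hands the job in; it is judged then, once.
The state is a dict: "time_s": time; "q": joint angles; "joint_vel": joint speeds; "effort": joint torques, N m; "tcp_pos": TCP position; "orientation": TCP orientation; "force": force on the tool from outside, world axes, zero at the start; "moment": the same for the moment, N m; "gripper_width": opening from 0.0 (shut) to 1.0 (fully open); "grip_force": force on a finger pad.
Only numpy, scipy, OpenCV 4.12 (cv2) and the standard library are available. Lean on these libraries where they do the work, as an engineer would, in place of code of your own. Each camera call takes 0.05 s, during which the arm holds its last target. There are 200 camera calls.

## Task

Take the dough sheeter's roller out for cleaning: lift the loose cover plate straight up off its two pins and lay it flat, handle up, in the middle of the wooden board, then grip the roller inside, tilt it and draw it diagonally out through the service opening, which is shorter than the roller. Finish while still holding the roller still in the air in the gripper, all of it at least 7 cm higher than the machine's top and touching nothing else; the program ends holding it. Leave the other things on the table where they are.

Things in the scene. Friction and masses are not known exactly. Their poses are not given: they have to be found in the camera images.
- housing: Low grey steel machine bed, fixed: 190 mm along its x, 320 along its y, top 120 mm above the table. Origin: centre of its underside; z up. Hollow: inside floor at z 10, walls 6 mm. The 4 mm top sheet has one service opening; the rest of it, y from -160 to -25, is a closed deck. Two upright pins, 7 mm thick, 12 mm high, stand on the top at x = +-82, y = 60.
- opening (a point): Centre of the service opening, level with the machine's top (housing x 0, y 60, z 120); axes as the housing's. The opening is 140 mm along x and 170 mm along y (housing y from -25 to 145). Below it two saddles at housing y = -15 and 110 carry the roller: each 40 mm wide in x, 8 mm in y, seat at z 68, with cheeks 28 mm apart up to z 80.
- cover: Loose flat aluminium cover plate, 190 mm (its x) by 200 mm (its y) by 4 mm, 0.28 to 0.46 kg, with two 10 mm holes at x = +-82, y = 0 that drop over the pins. Origin: centre of the plate's underside; z up. At the start it lies on the machine's top over the opening, its axes as the housing's.
- cover_handle (a point): Centre of the black bar handle on the cover, 37 mm above the plate's underside (33 mm above its upper face). The bar runs along the cover's y, 80 mm long, 12 mm wide (x) and 14 mm high, on two 10 mm posts 68 mm apart; pinch it across x from above. Axes as the cover's.
- roller: Loose roller, 0.14 to 0.28 kg, along its own y: white plastic barrel 24 mm thick, 230 mm long, a steel journal 14 mm thick, 20 mm long at each end; 270 mm overall. Origin: its middle, on the axis. At the start level in the saddles under the cover, along the housing's y, middle near housing x 0, y 0, z 80: +y end below the opening, -y end under the deck. May be turned about its axis.
- roller_center (a point): The roller's middle, on its axis (the same point as the roller's origin).
- roller_end_open (a point): Tip of the roller's +y end on the axis, 135 mm from the middle: the end that lies below the opening at the start.
- roller_end_deck (a point): Tip of the roller's -y end on the axis, 135 mm from the middle: the end that lies under the deck at the start.
- board: Light wooden board, fixed, 240 mm (its x) by 260 mm (its y), 15 mm thick, empty at the start. Origin: centre of its underside, on the table; z up.

How it is judged:
On the way, in this order (a step that is already met when the one before it is completed fails the run):
1. the cover lies flat on the board, let go (z of cover_handle in the frame of board between 0.046 and 0.058 m and angle between cover_handle's own z axis and vertical below 0.06 rad and horizontal distance between cover_handle and board below 0.05 m and contact force between cover and the fingers below 0.2 N and linear speed of cover below 0.03 m/s), for 0.2 s.
2. the roller stands slantwise in the opening: one end above the machine's top, the other still below it (z of roller_end_open in the frame of housing above 0.14 m and z of roller_end_deck in the frame of housing below 0.11 m), for 0.1 s.
At the end, for the whole second after the job is handed in: The cover lies flat (within 3.5 degrees), handle up, on the board, its centre within 50 mm of the board's, let go and at rest; the roller is held still by the fingers alone, both its ends more than 170 mm above the table (50 mm above the machine's top), not touching the machine (all of step 1 and contact force between roller and the fingers above 2 N and contact force between roller and housing below 0.1 N and height (world z) of each of roller_end_open, roller_end_deck above 0.17 m and linear speed of roller below 0.04 m/s and angular speed of roller below 0.3 rad/s); the arm keeps its last pose, push and grip.
It fails at once if another thing on the table was moved by more than 30 mm (distance of any of jar, spool, cup, bowl, tub, spatula, loaf_tin from where it was at the start of the episode above 0.03 m).
It also fails if it takes over 58 s, if anything falls off the work surface, if the arm or the gripper's body presses on something with over 40 N, if the wrist force passes 120 N, or if a joint passes its speed limit or range.

## Working session

There is one attempt and no reset: what is moved stays moved. The work goes in short steps, Python scripts to look and compute and a tool call to move; the robot and the scene stay as the last step left them, time stands still between calls to the robot, and variables do not carry over. Pictures are saved under pics/ and viewed, at most 10 in all, crops included, and the job is handed in when it is done.

Besides the shell and the picture viewer there is one more tool, called after "Emit:" as name(argument=value, ...) on one line, values as JSON. play_rows: Moves the arm, as the interface text tells. Its arguments: {"type":"object","properties":{"targets":{"type":"array"},"grip":{"type":"number"},"squeeze":{"type":"number"}},"required":["targets"]}

```bash
ls; mkdir -p pics; python3 - <<'E'
from plant import *
import cv2
for n in ("scene","top"):
    cv2.imwrite(f"pics/{n}0.png",read_camera(n)[:,:,::-1])
    c=get_calibration(n);print(n,c)
print(read_state(),grip_depth)
E
```

```text
pics
scene {'fx': 446.6509131634289, 'fy': 446.6509131634289, 'cx': 277.6999738991113, 'cy': 208.94767846411276, 'cam_to_world': array([[-0.56574423,  0.4627403 , -0.682499  ,  1.28787668],
       [ 0.82453623,  0.30886532, -0.47406984,  0.51910386],
       [-0.00857095, -0.83094743, -0.55628492,  0.71699993],
       [ 0.        ,  0.        ,  0.        ,  1.        ]])}
top {'fx': 384.10757020041126, 'fy': 384.10757020041126, 'cx': 275.45370510245516, 'cy': 206.82287840692632, 'cam_to_world': array([[ 0.02438457, -0.9984773 ,  0.04948196,  0.52034852],
       [-0.99967714, -0.02470765, -0.00592804,  0.01274511],
       [ 0.0071416 , -0.04932143, -0.99875743,  0.88772301],
       [ 0.        ,  0.        ,  0.        ,  1.        ]])}
{'time_s': 0.1, 'q': array([-1.31748038,  0.42666589,  0.07385086,  1.60653509, -0.03412259,
        1.11077975, -0.0671085 ]), 'joint_vel': array([-9.98193459e-04, -7.44255932e-05, -1.00354489e-03, -1.11393044e-03,
       -3.20084086e-04, -6.99615535e-04,  1.90479410e-03]), 'effort': array([ 5.85066271e-03, -9.37465525e+01,  3.67623009e+00, -4.55042160e+01,
       -4.85055777e-02,  1.69120647e-02,  3.29275815e-05]), 'tcp_pos': array([0.26447225, 0.62061009, 0.20485143]), 'orientation': array([ 2.00072508e-01,  9.79780931e-01, -5.58171271e-04, -8.44239484e-05]), 'force': array([ 0.2327824 ,  0.88750523, -0.09068504]), 'moment': array([-0.00080318, -0.02924988, -0.00396549]), 'grip_force': 0.0, 'gripper_width': 1.0018343273137331} -0.0188
```

View pics/top0.png

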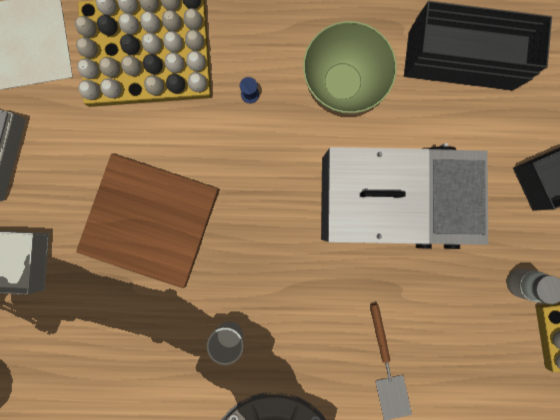

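View pics/scene0.png

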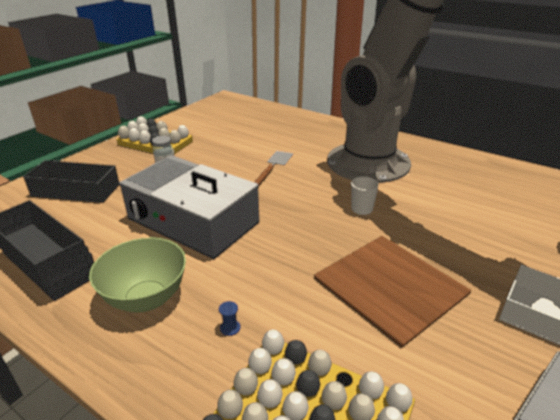

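The top view shows the pins at about (379,154) and (379,236), and the handle from (362,193) to (405,193). The deck is on the image right, so housing +y points left, close to world +y. The board corners are (116,154), (218,187), (185,287) and (78,251).

```bash
cat > h.py <<'E'
import numpy as np, cv2
from plant import *
from scipy.spatial.transform import Rotation as R
def plane(n,uv,z,c=None):
    c=c or get_calibration(n); T=c["cam_to_world"]
    d=T[:3,:3]@[(uv[0]-c["cx"])/c["fx"],(uv[1]-c["cy"])/c["fy"],1]
    return (T[:3,3]+d*(z-T[2,3])/d[2])
def proj(n,p):
    c=get_calibration(n); T=c["cam_to_world"]; q=T[:3,:3].T@(np.array(p)-T[:3,3])
    return np.round([c["cx"]+c["fx"]*q[0]/q[2],c["cy"]+c["fy"]*q[1]/q[2]],1)
def toolR(yaw,tilt=0):
    # tool y along housing x, tool x along housing y, z down; tilt raises housing +y end
    return R.from_euler('z',yaw)*R.from_euler('x',tilt)*R.from_matrix(np.array([[0,1,0],[1,0,0],[0,0,-1]]).T)
def go(p,Rt,s=None):
    s=s or read_state(); R0=R.from_quat(s["orientation"])
    print("t",round(s["time_s"],2),"d",np.round(R0.inv().apply(np.array(p)-s["tcp_pos"]),4),"rv",np.round((R0.inv()*Rt).as_rotvec(),4))
E
python3 - <<'E'
from h import *
b=[plane("top",p,.015) for p in [(116,154),(218,187),(185,287),(78,251)]]
print("board",np.mean(b,0),b)
p=[plane("top",p,.132) for p in [(379,154),(379,236)]];print("pins",p,np.mean(p,0))
print("handle",[plane("top",p,.164) for p in [(362,193),(405,193.5)]])
print("housing edges",[plane("top",p,.122) for p in [(330,149),(324,243),(487,152),(487,243)]])
print("deckedge",[plane("top",p,.12) for p in [(430,149),(430,243)]])
E
```

```text
board [0.52798583 0.29263666 0.015     ] [array([0.67531752, 0.37454241, 0.015     ]), array([0.60555173, 0.13952644, 0.015     ]), array([0.37815602, 0.20644306, 0.015     ]), array([0.45291807, 0.45003471, 0.015     ])]
pins [array([ 0.6679492 , -0.19489237,  0.132     ]), array([ 0.50540165, -0.19669123,  0.132     ])] [ 0.58667543 -0.1957918   0.132     ]
handle [array([ 0.58644686, -0.15469139,  0.164     ]), array([ 0.58753628, -0.23626823,  0.164     ])]
housing edges [array([ 0.67750614, -0.09872888,  0.122     ]), array([ 0.48866738, -0.09006536,  0.122     ]), array([ 0.6795903 , -0.41591394,  0.122     ]), array([ 0.4964991 , -0.41538704,  0.122     ])]
deckedge [array([ 0.6831437 , -0.30137047,  0.12      ]), array([ 0.49368555, -0.30222068,  0.12      ])]
```

Emit:
play_rows(targets=[[[0, 0, -0.04, 0, 0, 0], [0, 0, -0.08, 0, 0, 0], [0, 0, -0.12, 0, 0, 0], [0, 0, -0.15, 0, 0, 0], [0, 0, -0.15, 0, 0, 0]]], grip=1)

```text
time_s: 0.52
tcp_pos: [0.2653, 0.6226, 0.3624]
orientation: [0.2, 0.98, 0.004, 0.0]
force: [-0.8, 0.6, 0.2]
gripper_width: 0.996
grip_force: 0.0
```

```bash
python3 - <<'E'
from h import *
s=read_state()
go([.55,.2,.355],R.from_euler('z',-0.6)*R.from_quat(s["orientation"]))
go([.587,-.1955,.30],toolR(.012))
E
```

```text
t 0.52 d [-0.4276 -0.2771  0.0047] rv [-5.e-04 -5.e-03  6.e-01]
t 0.52 d [-0.6168 -0.6268  0.0567] rv [ 0.0068 -0.0055  1.1557]
```

Emit:
play_rows(targets=[[[-0.032, -0.02, 0, 0, 0, 0.1], [-0.064, -0.041, 0, 0, 0, 0.2], [-0.096, -0.062, 0, 0, 0, 0.3], [-0.128, -0.083, 0, 0, 0, 0.4], [-0.16, -0.104, 0, 0, 0, 0.5]]])

```text
time_s: 0.93
tcp_pos: [0.3717, 0.4607, 0.3551]
orientation: [0.438, 0.899, -0.0, -0.0]
force: [0.5, 0.4, 1.4]
gripper_width: 1.002
grip_force: 0.0
```

```bash
python3 - <<'E'
from h import *
s=read_state();print(s["tcp_pos"],s["q"])
go([.55,.2,.355],R.from_euler('z',-0.3)*R.from_quat(s["orientation"]))
go([.587,-.1955,.30],toolR(.012))
E
```

```text
[0.37165244 0.46071461 0.35510284] [-1.19456165  0.19173172  0.2315881   1.60774626 -0.04498754  1.34788636
 -0.2940363 ]
t 0.93 d [-3.153e-01 -1.990e-02  1.000e-04] rv [0.e+00 2.e-04 3.e-01]
t 0.93 d [-0.6497 -0.2342  0.0553] rv [-5.000e-04  2.000e-04  6.511e-01]
```

Emit:
play_rows(targets=[[[-0.038, -0.0024, 0, 0, 0, 0.06], [-0.076, -0.0048, 0, 0, 0, 0.12], [-0.114, -0.0072, 0, 0, 0, 0.18], [-0.152, -0.0096, 0, 0, 0, 0.24], [-0.19, -0.012, 0, 0, 0, 0.3]]])

```text
time_s: 1.35
tcp_pos: [0.4799, 0.3041, 0.3553]
orientation: [0.567, 0.824, -0.0, -0.0]
force: [0.6, 0.9, 0.8]
gripper_width: 0.998
grip_force: 0.0
```

```bash
python3 - <<'E'
from h import *
s=read_state();print(s["tcp_pos"],s["q"])
go([.587,-.1955,.30],toolR(.012))
E
```

```text
[0.47985281 0.3041091  0.3553153 ] [-1.0080288   0.14869198  0.3795218   1.66516604 -0.05656153  1.33880716
 -0.25422308]
t 1.35 d [-0.5049 -0.0783  0.0553] rv [-3.000e-04 -0.000e+00  3.531e-01]
```

Emit:
play_rows(targets=[[[-0.04, -0.006, 0.003, 0, 0, 0.03], [-0.08, -0.012, 0.006, 0, 0, 0.06], [-0.12, -0.018, 0.009, 0, 0, 0.09], [-0.16, -0.024, 0.012, 0, 0, 0.12], [-0.2, -0.03, 0.015, 0, 0, 0.15]]])

```text
time_s: 1.77
tcp_pos: [0.523, 0.1065, 0.3402]
orientation: [0.627, 0.779, -0.0, -0.0]
force: [0.4, -0.2, 0.0]
gripper_width: 1.003
grip_force: 0.0
```

```bash
python3 - <<'E'
from h import *
s=read_state();print(s["tcp_pos"],s["q"])
go([.587,-.1955,.30],toolR(.012))
E
```

```text
[0.52304477 0.10648112 0.34016904] [-0.8064308   0.08932005  0.52981549  1.7653561  -0.04706933  1.2996225
 -0.04927903]
t 1.77 d [-0.3087 -0.0024  0.0401] rv [-3.000e-04 -2.000e-04  2.044e-01]
```

Emit:
play_rows(targets=[[[-0.04, 0, 0.005, 0, 0, 0.04], [-0.08, 0, 0.01, 0, 0, 0.08], [-0.12, 0, 0.015, 0, 0, 0.12], [-0.16, 0, 0.02, 0, 0, 0.16], [-0.2, 0, 0.025, 0, 0, 0.2]]])

```text
time_s: 2.18
tcp_pos: [0.5663, -0.0886, 0.3152]
orientation: [0.701, 0.713, 0.0, -0.0]
force: [0.7, 0.9, -0.5]
gripper_width: 1.003
grip_force: 0.0
```

```bash
python3 - <<'E'
from h import *
s=read_state();print(s["tcp_pos"],s["q"])
go([.587,-.1955,.30],toolR(.012))
E
```

```text
[ 0.56632821 -0.08861314  0.31522411] [-0.54433554  0.20211708  0.69847446  1.72918986 -0.13630653  1.25937195
  0.20228584]
t 2.18 d [-0.1072  0.0189  0.0152] rv [ 0.0001 -0.0002  0.0043]
```

Emit:
play_rows(targets=[[[-0.036, 0.006, 0.005, 0, 0, 0.004], [-0.072, 0.012, 0.01, 0, 0, 0.004], [-0.107, 0.019, 0.015, 0, 0, 0.004], [-0.107, 0.019, 0.015, 0, 0, 0.004], [-0.107, 0.019, 0.015, 0, 0, 0.004]]])

```text
time_s: 2.6
tcp_pos: [0.5867, -0.1956, 0.2996]
orientation: [0.704, 0.711, -0.001, -0.0]
force: [-0.1, 0.9, -0.3]
gripper_width: 0.998
grip_force: 0.0
```

```bash
python3 - <<'E'
from h import *
cv2.imwrite("pics/w1.png",read_camera("wrist")[:,:,::-1])
s=read_state();print(s["tcp_pos"],s["orientation"])
for p in [[.587,-.1955,.164],[.6679,-.195,.132],[.505,-.1967,.132]]: print(proj("wrist",p))
np.save("wc.npy",get_calibration("wrist"))
E
```

```text
[ 0.58704086 -0.1937943   0.29988323] [ 7.02658542e-01  7.11526937e-01 -4.87242600e-04 -3.92591690e-04]
[278.7 210.1]
[362.9 201.8]
[193.6 201.6]
```

View pics/w1.png

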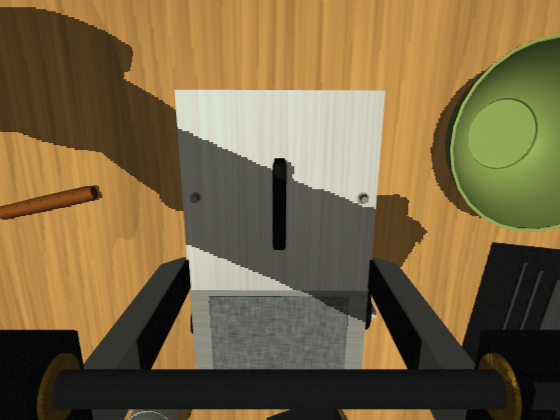

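The wrist view shows the handle bar centred at (279.5,204), spanning rows 158–249, and the pins at (195,198) and (363,198). Next I refine the position.

```bash
python3 - <<'E'
from h import *
c=np.load("wc.npy",allow_pickle=True).item()
print([plane("wrist",p,z,c) for p,z in [((279.5,158.5),.164),((279.5,249.5),.164),((195,198),.132),((363,198),.132),((280.5,290),.124)]])
# grasp point at bar centre z .157 -> TCP .157-.019 ; posts/plate top .124
go([.587,-.192,.139],toolR(.005))
E
```

```text
[array([ 0.58721619, -0.15031897,  0.164     ]), array([ 0.58817356, -0.23257754,  0.164     ]), array([ 0.50654299, -0.19314445,  0.132     ]), array([ 0.66775666, -0.19125253,  0.132     ]), array([ 0.58991344, -0.29399665,  0.124     ])]
t 2.65 d [0.0018 0.0002 0.1609] rv [-0.0012  0.0001  0.0075]
```

Emit:
play_rows(targets=[[[0.0018, 0, 0.035, 0, 0, 0], [0.0018, 0, 0.07, 0, 0, 0], [0.0018, 0, 0.105, 0, 0, 0], [0.0018, 0, 0.135, 0, 0, 0], [0.0018, 0, 0.16, 0, 0, 0]]])

```text
time_s: 3.07
tcp_pos: [0.5869, -0.1891, 0.1384]
orientation: [0.701, 0.713, -0.0, -0.001]
force: [0.6, -0.2, 0.2]
gripper_width: 1.003
grip_force: 0.0
```

Emit:
play_rows(targets=[[[0, 0, 0, 0, 0, 0], [0, 0, 0, 0, 0, 0], [0, 0, 0, 0, 0, 0], [0, 0, 0, 0, 0, 0], [0, 0, 0, 0, 0, 0]]], grip=0, squeeze=45)

```text
time_s: 3.48
tcp_pos: [0.5883, -0.1915, 0.1422]
orientation: [0.702, 0.712, 0.001, 0.001]
force: [0.3, 0.1, -0.1]
gripper_width: 0.685
grip_force: 0.0
```

Emit:
play_rows(targets=[[[0, 0, 0, 0, 0, 0], [0, 0, 0, 0, 0, 0], [0, 0, 0, 0, 0, 0], [0, 0, 0, 0, 0, 0], [0, 0, 0, 0, 0, 0]]])

```text
time_s: 3.9
tcp_pos: [0.5874, -0.1916, 0.1405]
orientation: [0.702, 0.712, -0.0, 0.0]
force: [-0.5, -0.2, 0.1]
gripper_width: 0.323
grip_force: 0.0
```

Emit:
play_rows(targets=[[[0, 0, 0, 0, 0, 0], [0, 0, 0, 0, 0, 0], [0, 0, 0, 0, 0, 0], [0, 0, 0, 0, 0, 0], [0, 0, 0, 0, 0, 0]]])

```text
time_s: 4.32
tcp_pos: [0.5873, -0.1916, 0.1404]
orientation: [0.702, 0.712, -0.0, -0.0]
force: [0.4, -1.0, -0.0]
gripper_width: 0.123
grip_force: 45.0
```

Emit:
play_rows(targets=[[[0, 0, 0, 0, 0, 0], [0, 0, 0, 0, 0, 0], [0, 0, -0.003, 0, 0, 0], [0, 0, -0.006, 0, 0, 0], [0, 0, -0.01, 0, 0, 0]]])

```text
time_s: 4.73
tcp_pos: [0.5872, -0.1915, 0.1505]
orientation: [0.702, 0.712, -0.0, -0.0]
force: [0.5, 0.7, -3.7]
gripper_width: 0.119
grip_force: 45.0
```

Emit:
play_rows(targets=[[[0, 0, -0.01, 0, 0, 0], [0, 0, -0.02, 0, 0, 0], [0, 0, -0.035, 0, 0, 0], [0, 0, -0.055, 0, 0, 0], [0, 0, -0.08, 0, 0, 0]]])

```text
time_s: 5.15
tcp_pos: [0.5868, -0.1915, 0.2315]
orientation: [0.702, 0.712, -0.0, -0.0]
force: [0.2, 0.3, -3.7]
gripper_width: 0.121
grip_force: 45.0
```

```bash
python3 - <<'E'
from h import *
s=read_state();print(s["tcp_pos"],s["q"],s["force"],s["moment"],s["grip_force"],s["gripper_width"])
cv2.imwrite("pics/s2.png",read_camera("scene")[:,:,::-1])
E
```

```text
[ 0.58680251 -0.1915421   0.23146012] [-0.33309954  0.37239291  0.71154516  1.74151201 -0.26570406  1.12752966
  0.47369245] [ 0.16791416  0.28692178 -3.72554786] [-0.03773245  0.02806417 -0.00077212] 44.99401867389679 0.12112317548125708
```

View pics/s2.png

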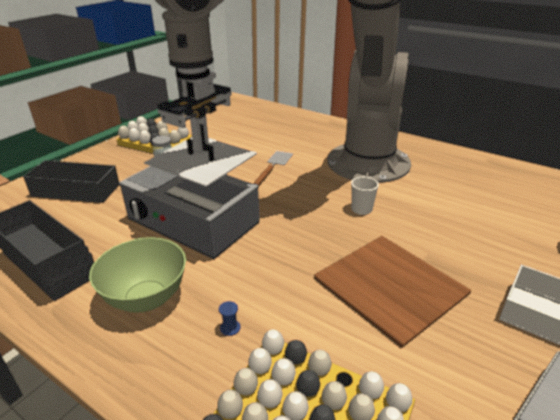

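The cover is lifted level with 3.7 N on the tool, and the roller is visible in the opening. Next I carry it to the board.

```bash
python3 - <<'E'
from h import *
go([.528,.2926,.2315],toolR(-.29))
E
```

```text
t 5.2 d [ 0.486  -0.0545  0.0047] rv [5.100e-03 1.000e-04 3.032e-01]
```

Emit:
play_rows(targets=[[[0.02, -0.002, -0.01, 0, 0, 0], [0.055, -0.006, -0.02, 0, 0, 0], [0.09, -0.01, -0.02, 0, 0, 0], [0.125, -0.014, -0.02, 0, 0, 0], [0.16, -0.018, -0.02, 0, 0, 0]]])

```text
time_s: 5.62
tcp_pos: [0.5669, -0.0306, 0.2516]
orientation: [0.702, 0.712, 0.001, 0.0]
force: [0.2, 1.3, -3.9]
gripper_width: 0.12
grip_force: 45.0
```

Emit:
play_rows(targets=[[[0.035, -0.004, 0, 0, 0, 0], [0.07, -0.008, 0, 0, 0, 0], [0.105, -0.012, 0, 0, 0, 0], [0.14, -0.016, 0, 0, 0, 0], [0.175, -0.02, 0, 0, 0, 0]]])

```text
time_s: 6.03
tcp_pos: [0.5444, 0.1444, 0.2516]
orientation: [0.702, 0.712, 0.001, 0.0]
force: [0.9, -0.7, -3.8]
gripper_width: 0.121
grip_force: 45.0
```

Emit:
play_rows(targets=[[[0.035, -0.004, 0, 0, 0, 0.05], [0.07, -0.008, 0, 0, 0, 0.11], [0.1, -0.011, 0, 0, 0, 0.18], [0.13, -0.014, 0, 0, 0, 0.25], [0.15, -0.016, 0, 0, 0, 0.3]]])

```text
time_s: 6.45
tcp_pos: [0.5259, 0.296, 0.2513]
orientation: [0.801, 0.598, 0.001, -0.0]
force: [0.5, -0.3, -4.4]
gripper_width: 0.121
grip_force: 45.0
```

```bash
python3 - <<'E'
from h import *
s=read_state();print(s["tcp_pos"],s["q"],s["grip_force"])
go([.528,.2926,.2315],toolR(-.29))
E
```

```text
[0.52585821 0.29595532 0.25132737] [-1.08582105  0.30204944  0.58691256  1.74608998 -0.18256088  1.14693782
 -0.73205519] 44.993879199028015
t 6.45 d [-0.0026  0.003   0.0198] rv [ 0.0002 -0.0013  0.0024]
```

Down 0.214 in total, with the last part slow.

Emit:
play_rows(targets=[[[-0.003, 0.003, 0.02, 0, 0, 0], [-0.003, 0.003, 0.055, 0, 0, 0], [-0.003, 0.003, 0.095, 0, 0, 0], [-0.003, 0.003, 0.135, 0, 0, 0], [-0.003, 0.003, 0.165, 0, 0, 0]]])

```text
time_s: 6.87
tcp_pos: [0.528, 0.2887, 0.0836]
orientation: [0.801, 0.599, -0.0, 0.0]
force: [-0.0, 0.2, -4.2]
gripper_width: 0.125
grip_force: 45.0
```

Emit:
play_rows(targets=[[[0, 0, 0.02, 0, 0, 0], [0, 0, 0.03, 0, 0, 0], [0, 0, 0.038, 0, 0, 0], [0, 0, 0.044, 0, 0, 0], [0, 0, 0.046, 0, 0, 0]]])

```text
time_s: 7.28
tcp_pos: [0.5291, 0.2892, 0.0399]
orientation: [0.801, 0.599, 0.0, -0.0]
force: [-0.6, 0.4, -4.4]
gripper_width: 0.12
grip_force: 45.0
```

Emit:
play_rows(targets=[[[0, 0, 0.001, 0, 0, 0], [0, 0, 0.002, 0, 0, 0], [0, 0, 0.003, 0, 0, 0], [0, 0, 0.004, 0, 0, 0], [0, 0, 0.004, 0, 0, 0]]])

```text
time_s: 7.7
tcp_pos: [0.5287, 0.289, 0.0357]
orientation: [0.801, 0.599, 0.0, -0.0]
force: [-0.4, -0.7, -3.9]
gripper_width: 0.124
grip_force: 45.0
```

Emit:
play_rows(targets=[[[0, 0, 0.001, 0, 0, 0], [0, 0, 0.002, 0, 0, 0], [0, 0, 0.002, 0, 0, 0], [0, 0, 0.002, 0, 0, 0], [0, 0, 0.002, 0, 0, 0]]])

```text
time_s: 8.12
tcp_pos: [0.5288, 0.2891, 0.0353]
orientation: [0.801, 0.599, 0.0, -0.001]
force: [-12.9, -5.3, 31.3]
gripper_width: 0.121
grip_force: 45.0
```

Emit:
play_rows(targets=[[[0, 0, -0.001, 0, 0, 0], [0, 0, -0.001, 0, 0, 0], [0, 0, -0.001, 0, 0, 0], [0, 0, -0.001, 0, 0, 0], [0, 0, -0.001, 0, 0, 0]]])

```text
time_s: 8.53
tcp_pos: [0.5289, 0.2891, 0.0354]
orientation: [0.801, 0.599, 0.0, -0.0]
force: [-5.6, -2.7, 15.3]
gripper_width: 0.123
grip_force: 45.0
```

Emit:
play_rows(targets=[[[0, 0, 0, 0, 0, 0], [0, 0, 0, 0, 0, 0], [0, 0, 0, 0, 0, 0], [0, 0, 0, 0, 0, 0], [0, 0, 0, 0, 0, 0]]], grip=0.62)

```text
time_s: 8.95
tcp_pos: [0.5287, 0.2889, 0.0344]
orientation: [0.801, 0.599, -0.0, 0.0]
force: [-0.9, -0.4, 0.3]
gripper_width: 0.44
grip_force: 0.0
```

Emit:
play_rows(targets=[[[0, 0, 0, 0, 0, 0], [0, 0, 0, 0, 0, 0], [0, 0, 0, 0, 0, 0], [0, 0, -0.02, 0, 0, 0], [0, 0, -0.055, 0, 0, 0]]])

```text
time_s: 9.37
tcp_pos: [0.5267, 0.2878, 0.0872]
orientation: [0.801, 0.599, -0.003, 0.0]
force: [-0.1, 0.2, -0.1]
gripper_width: 0.621
grip_force: 0.0
```

Emit:
play_rows(targets=[[[0, 0, -0.04, 0, 0, 0], [0, 0, -0.08, 0, 0, 0], [0, 0, -0.12, 0, 0, 0], [0, 0, -0.16, 0, 0, 0], [0, 0, -0.2, 0, 0, 0]]])

```text
time_s: 9.78
tcp_pos: [0.5284, 0.2884, 0.2917]
orientation: [0.801, 0.599, 0.0, -0.0]
force: [0.9, 0.8, 0.8]
gripper_width: 0.619
grip_force: 0.0
```

```bash
python3 - <<'E'
from h import *
s=read_state();print(s["tcp_pos"],s["q"],s["grip_force"])
go([.5865,-.155,.29],toolR(.011))
E
```

```text
[0.5283808  0.28844267 0.29165889] [-1.09613312  0.26961275  0.60986623  1.69715067 -0.16289876  1.22571673
 -0.73433747] 0.0
t 9.78 d [-0.409   0.181   0.0016] rv [ 1.000e-04 -2.000e-04 -2.974e-01]
```

Emit:
play_rows(targets=[[[-0.035, 0.015, 0, 0, 0, -0.06], [-0.071, 0.031, 0, 0, 0, -0.12], [-0.107, 0.047, 0, 0, 0, -0.18], [-0.143, 0.063, 0, 0, 0, -0.24], [-0.18, 0.08, 0, 0, 0, -0.297]]])

```text
time_s: 10.2
tcp_pos: [0.5543, 0.092, 0.2897]
orientation: [0.702, 0.712, 0.0, -0.0]
force: [1.7, -0.6, 0.1]
gripper_width: 0.62
grip_force: 0.0
```

Emit:
play_rows(targets=[[[-0.039, 0.005, 0, 0, 0, 0], [-0.078, 0.01, 0, 0, 0, 0], [-0.117, 0.015, 0, 0, 0, 0], [-0.156, 0.02, 0, 0, 0, 0], [-0.195, 0.025, 0, 0, 0, 0]]])

```text
time_s: 10.62
tcp_pos: [0.5816, -0.103, 0.2897]
orientation: [0.703, 0.711, 0.0, 0.0]
force: [0.1, 0.5, -0.0]
gripper_width: 0.617
grip_force: 0.0
```

```bash
python3 - <<'E'
from h import *
go([.5865,-.155,.29],toolR(.011))
E
```

```text
t 10.62 d [-0.0521  0.0043 -0.0003] rv [ 0.0004 -0.0003  0.0002]
```

Emit:
play_rows(targets=[[[-0.03, 0.004, 0, 0, 0, 0], [-0.052, 0.004, 0, 0, 0, 0], [-0.052, 0.004, 0, 0, 0, 0], [-0.052, 0.004, 0, 0, 0, 0], [-0.052, 0.004, 0, 0, 0, 0]]])

```text
time_s: 11.03
tcp_pos: [0.5863, -0.1523, 0.2893]
orientation: [0.703, 0.711, 0.0, -0.0]
force: [0.7, -0.3, -0.7]
gripper_width: 0.62
grip_force: 0.0
```

```bash
python3 - <<'E'
from h import *
np.save("wc.npy",get_calibration("wrist"))
w=read_camera("wrist");t=read_camera("top")
cv2.imwrite("pics/w3.png",np.hstack([w[:,60:460],t[80:,:][:, :400][:340]] if 0 else [w])[:,:,::-1])
cv2.imwrite("pics/t3.png",t[:,:,::-1])
print(read_state()["tcp_pos"])
E
```

```text
[ 0.58645509 -0.15158114  0.28939097]
```

View pics/w3.png

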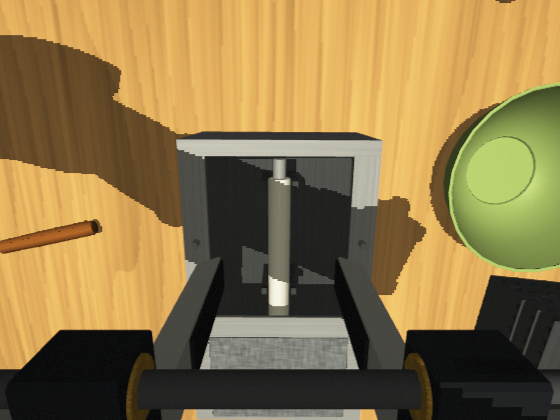

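View pics/t3.png

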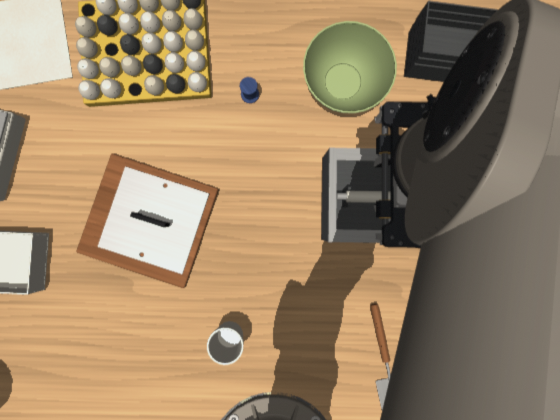

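The cover lies centred on the board, handle up (top view, around (152,220)). In the wrist view the roller axis is at column 279. The journal tip is at row 160, the barrel starts at row 179, and the deck edge is at row 316.

```bash
python3 - <<'E'
from h import *
c=np.load("wc.npy",allow_pickle=True).item()
print([plane("wrist",p,z,c).round(4) for p,z in [((279.5,160),.08),((280,179),.09),((278.5,300),.092),((279,316),.12),((280,157),.12),((204,300),.12),((356,300),.12),((356,160),.12),((204,160),.12),((196,243),.132),((361,243),.132)]])
E
```

```text
[array([ 0.5868, -0.1197,  0.08  ]), array([ 0.5875, -0.1379,  0.09  ]), array([ 0.5873, -0.276 ,  0.092 ]), array([ 0.5879, -0.2795,  0.12  ]), array([ 0.5871, -0.1116,  0.12  ]), array([ 0.5091, -0.2614,  0.12  ]), array([ 0.6683, -0.2597,  0.12  ]), array([ 0.6583, -0.1137,  0.12  ]), array([ 0.516 , -0.1151,  0.12  ]), array([ 0.507 , -0.1934,  0.132 ]), array([ 0.6661, -0.1918,  0.132 ])]
```

```bash
python3 - <<'E'
from h import *
go([.5873,-.229,.061],toolR(.011))
E
```

```text
t 11.13 d [-7.750e-02 -1.000e-04  2.284e-01] rv [-0.0002 -0.0005  0.0017]
```

Emit:
play_rows(targets=[[[-0.03, 0, 0, 0, 0, 0], [-0.065, 0, 0, 0, 0, 0], [-0.0775, 0, 0.02, 0, 0, 0], [-0.0775, 0, 0.055, 0, 0, 0], [-0.0775, 0, 0.08, 0, 0, 0]]])

```text
time_s: 11.55
tcp_pos: [0.587, -0.2303, 0.2078]
orientation: [0.703, 0.711, 0.0, -0.0]
force: [0.2, 1.0, -1.0]
gripper_width: 0.619
grip_force: 0.0
```

Emit:
play_rows(targets=[[[0, 0, 0.025, 0, 0, 0], [0, 0, 0.045, 0, 0, 0], [0, 0, 0.055, 0, 0, 0], [0, 0, 0.055, 0, 0, 0], [0, 0, 0.055, 0, 0, 0]]])

```text
time_s: 11.97
tcp_pos: [0.5875, -0.2301, 0.155]
orientation: [0.703, 0.711, -0.0, 0.0]
force: [-0.9, -0.3, 0.3]
gripper_width: 0.619
grip_force: 0.0
```

```bash
python3 - <<'E'
from h import *
go([.5873,-.229,.061],toolR(.011))
E
```

```text
t 11.97 d [ 0.0011 -0.0002  0.094 ] rv [-0.      0.0001  0.0007]
```

Emit:
play_rows(targets=[[[0, 0, 0.02, 0, 0, 0], [0, 0, 0.045, 0, 0, 0], [0, 0, 0.07, 0, 0, 0], [0, 0, 0.087, 0, 0, 0], [0, 0, 0.094, 0, 0, 0]]])

```text
time_s: 12.38
tcp_pos: [0.5872, -0.23, 0.0598]
orientation: [0.703, 0.711, -0.0, -0.0]
force: [-0.3, -0.2, 0.2]
gripper_width: 0.62
grip_force: 0.0
```

Emit:
play_rows(targets=[[[0, 0, 0, 0, 0, 0], [0, 0, 0, 0, 0, 0], [0, 0, 0, 0, 0, 0], [0, 0, 0, 0, 0, 0], [0, 0, 0, 0, 0, 0]]], grip=0, squeeze=55)

```text
time_s: 12.8
tcp_pos: [0.5877, -0.2306, 0.0615]
orientation: [0.703, 0.711, 0.0, 0.001]
force: [-0.6, 0.2, -0.2]
gripper_width: 0.304
grip_force: 0.0
```

Emit:
play_rows(targets=[[[0, 0, 0, 0, 0, 0], [0, 0, 0, 0, 0, 0], [0, 0, 0, 0, 0, 0], [0, 0, 0, 0, 0, 0], [0, 0, 0, 0, 0, 0]]])

```text
time_s: 13.22
tcp_pos: [0.5875, -0.2306, 0.0611]
orientation: [0.703, 0.711, 0.0, 0.0]
force: [-1.5, 0.4, 6.7]
gripper_width: 0.244
grip_force: 55.0
```

```bash
python3 - <<'E'
from h import *
s=read_state();print(s["tcp_pos"],s["q"],s["force"],s["moment"],s["grip_force"],s["gripper_width"])
E
```

```text
[ 0.58752803 -0.23059248  0.06112073] [-0.18895807  0.59571916  0.63068369  1.85218218 -0.45979057  0.84240892
  0.68376048] [-1.47458622  0.44620589  6.69621075] [0.15016553 0.35381936 0.03286339] 54.99386250972748 0.24430300779317718
```

Gripped (23 mm opening). Next, lift 12 mm straight up.

Emit:
play_rows(targets=[[[0, 0, -0.003, 0, 0, 0], [0, 0, -0.006, 0, 0, 0], [0, 0, -0.009, 0, 0, 0], [0, 0, -0.012, 0, 0, 0], [0, 0, -0.012, 0, 0, 0]]])

```text
time_s: 13.63
tcp_pos: [0.5874, -0.2306, 0.0731]
orientation: [0.703, 0.711, 0.0, 0.0]
force: [0.2, 0.9, -2.1]
gripper_width: 0.242
grip_force: 55.0
```

```bash
python3 - <<'E'
from h import *
s=read_state();print(s["tcp_pos"],s["force"],s["moment"],s["grip_force"])
# pivot about housing (y-18,z92): world offsets in yaw frame
yaw=.011; Rz=R.from_euler('z',yaw)
R0=R.from_quat(s["orientation"]); g=s["tcp_pos"]+R0.apply([0,0,-.0188])
# coordinates relative to housing origin in (y,z): y=-.253
piv=np.array([g[0]+.0005,-.271,.092]); r=g-piv
for th in np.arange(6,37,6):
    t=np.radians(th); Rr=Rz*R.from_euler('x',t)*Rz.inv()
    gp=piv+Rr.apply(r); Rt=Rr*R0; p=gp+Rt.apply([0,0,.0188])
    print(th,end=" ");go(p,Rt,s)
E
```

```text
[ 0.58738265 -0.23063739  0.07313229] [ 0.23499972  0.87194274 -2.0914149 ] [0.01726342 0.06419599 0.06221089] 54.98822271823883
6 t 13.63 d [ 0.0018  0.     -0.0043] rv [0.000e+00 1.047e-01 1.000e-04]
12 t 13.63 d [ 0.003   0.     -0.0088] rv [0.000e+00 2.094e-01 1.000e-04]
18 t 13.63 d [ 0.0039  0.     -0.0134] rv [0.000e+00 3.142e-01 2.000e-04]
24 t 13.63 d [ 0.0042  0.     -0.0181] rv [0.000e+00 4.189e-01 3.000e-04]
30 t 13.63 d [ 0.004   0.     -0.0227] rv [1.000e-04 5.236e-01 3.000e-04]
36 t 13.63 d [ 0.0034  0.     -0.0273] rv [1.000e-04 6.283e-01 4.000e-04]
```

Emit:
play_rows(targets=[[[0.0006, 0, -0.0014, 0, 0.035, 0], [0.0014, 0, -0.0036, 0, 0.087, 0], [0.0022, 0, -0.006, 0, 0.145, 0], [0.003, 0, -0.0088, 0, 0.209, 0], [0.003, 0, -0.0088, 0, 0.209, 0]]])

```text
time_s: 14.05
tcp_pos: [0.5864, -0.2304, 0.0816]
orientation: [0.701, 0.706, 0.074, -0.074]
force: [-1.4, -0.9, -2.6]
gripper_width: 0.243
grip_force: 55.0
```

```bash
cat > tilt.py <<'E'
from h import *
import sys
s=read_state();print(s["tcp_pos"].round(4),s["q"].round(2),s["force"].round(2),s["moment"].round(2),s["grip_force"].round(1))
Rz=R.from_euler('z',.011); R0=R.from_quat(s["orientation"])
th0=np.degrees((toolR(.011).inv()*R0).as_rotvec()[1]); print("tilt",th0)
g=s["tcp_pos"]+R0.apply([0,0,-.0188]); ax=R0.apply([1,0,0])
print("grasp",g.round(4),"z at -.271:",g[2]+ax[2]/ax[1]*(-.271-g[1]),"end_open",(g+.112*ax).round(3),"end_deck",(g-.158*ax).round(3))
piv=np.array([g[0],-.271,.092]); gt=.0404
for th in map(float,sys.argv[1:]):
    t=np.radians(th); Rt=Rz*R.from_euler('x',t)*toolR(0)
    p=piv+Rt.apply([gt,0,.0188]); p[0]+=.0002
    print(th,end=" ");go(p,Rt,s)
E
python3 tilt.py 18 24 30 33
```

```text
Traceback (most recent call last):
  File "tilt.py", line 3, in <module>
    s=read_state();print(s["tcp_pos"].round(4),s["q"].round(2),s["force"].round(2),s["moment"].round(2),s["grip_force"].round(1))
                                                                                                        ^^^^^^^^^^^^^^^^^^^^^
AttributeError: 'float' object has no attribute 'round'
```

```bash
sed -i 's/s\["grip_force"\].round(1)/s["grip_force"]/' tilt.py; python3 tilt.py 18 24 30 33
```

```text
[ 0.5864 -0.2304  0.0816] [-0.01  0.6   0.55  1.77 -0.57  1.03  0.83] [-1.36 -0.87 -2.58] [-0.39  0.14 -0.01] 54.98576045036316
tilt 12.068617237717541
grasp [ 0.5865 -0.2343  0.1   ] z at -.271: 0.09219052678680623 end_open [ 0.586 -0.125  0.123] end_deck [ 0.588 -0.389  0.067]
18.0 t 14.05 d [ 0.0046 -0.0002 -0.0041] rv [ 0.0013  0.1035 -0.0036]
24.0 t 14.05 d [ 0.0059 -0.0002 -0.0086] rv [ 0.0015  0.2082 -0.0036]
30.0 t 14.05 d [ 0.0067 -0.0002 -0.0132] rv [ 0.0017  0.313  -0.0035]
33.0 t 14.05 d [ 0.0069 -0.0002 -0.0155] rv [ 0.0018  0.3653 -0.0035]
```

Emit:
play_rows(targets=[[[0.002, 0, -0.0018, 0, 0.045, 0], [0.0045, 0, -0.0041, 0, 0.1035, 0], [0.0059, 0, -0.0086, 0, 0.208, 0], [0.0067, 0, -0.013, 0, 0.3, 0], [0.0067, 0, -0.0132, 0, 0.313, 0]]])

```text
time_s: 14.47
tcp_pos: [0.5859, -0.2265, 0.0947]
orientation: [0.681, 0.685, 0.182, -0.184]
force: [-1.3, -0.7, -3.1]
gripper_width: 0.244
grip_force: 55.0
```

Emit:
play_rows(targets=[[[0, 0, 0, 0, 0, 0], [0, 0, 0, 0, 0, 0], [0, 0, 0, 0, 0, 0], [0, 0, 0, 0, 0, 0], [0, 0, 0, 0, 0, 0]]])

```text
time_s: 14.88
tcp_pos: [0.5875, -0.2225, 0.0959]
orientation: [0.679, 0.688, 0.181, -0.183]
force: [0.4, 0.0, -3.2]
gripper_width: 0.243
grip_force: 55.0
```

```bash
python3 tilt.py 30; python3 - <<'E'
from h import *
cv2.imwrite("pics/s4.png",cv2.resize(read_camera("scene")[110:290,80:320,::-1],(720,540)))
s=read_state(); R0=R.from_quat(s["orientation"]); g=s["tcp_pos"]+R0.apply([0,0,-.0188]);ax=R0.apply([1,0,0])
print((proj("scene",g+.112*ax)-[80,110])*3,(proj("scene",g+.092*ax)-[80,110])*3)
E
```

```text
[ 0.5875 -0.2225  0.0959] [ 0.21  0.69  0.44  1.64 -0.72  1.3   0.98] [ 0.42  0.03 -3.21] [-0.82  0.04  0.02] 54.986849427223206
tilt 29.851669084774482
grasp [ 0.5876 -0.2319  0.1122] z at -.271: 0.08975836486879621 end_open [ 0.586 -0.135  0.168] end_deck [ 0.589 -0.369  0.034]
30.0 t 14.88 d [-0.0035 -0.0002 -0.002 ] rv [-0.0005  0.0026  0.0016]
[424.5 210.6] [409.2 215.4]
```

View pics/s4.png

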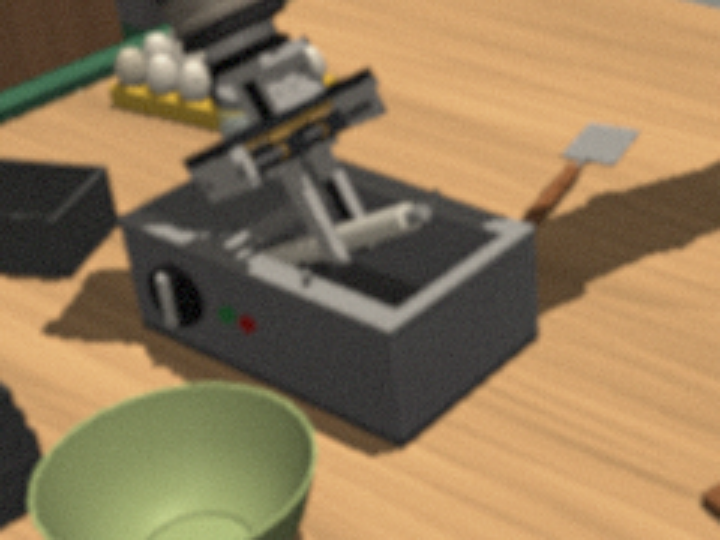

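The scene view shows the roller slanting out of the opening, its upper tip at (420,212), where I predicted it (425,211). Next I draw it out along its axis.

Emit:
play_rows(targets=[[[0.006, 0, 0, 0, 0, 0], [0.018, 0, 0, 0, 0, 0], [0.032, 0, 0, 0, 0, 0], [0.046, 0, 0, 0, 0, 0], [0.06, 0, 0, 0, 0, 0]]])

```text
time_s: 15.35
tcp_pos: [0.5866, -0.1699, 0.1266]
orientation: [0.679, 0.687, 0.182, -0.183]
force: [0.4, 0.8, -2.3]
gripper_width: 0.24
grip_force: 55.0
```

```bash
python3 tilt.py
```

```text
[ 0.5866 -0.1699  0.1266] [ 0.14  0.61  0.44  1.7  -0.72  1.29  0.9 ] [ 0.39  0.78 -2.3 ] [-0.74  0.03  0.02] 54.98674750328064
tilt 29.91955827682249
grasp [ 0.5867 -0.1792  0.1429] z at -.271: 0.09007794395367047 end_open [ 0.586 -0.082  0.199] end_deck [ 0.588 -0.316  0.064]
```

Emit:
play_rows(targets=[[[0.015, 0, 0, 0, 0, 0], [0.035, 0, 0, 0, 0, 0], [0.058, 0, 0, 0, 0, 0], [0.08, 0, 0, 0, 0, 0], [0.1, 0, 0, 0, 0, 0]]])

```text
time_s: 15.77
tcp_pos: [0.5854, -0.0828, 0.1767]
orientation: [0.679, 0.687, 0.182, -0.183]
force: [1.0, 0.3, -2.1]
gripper_width: 0.243
grip_force: 55.0
```

Emit:
play_rows(targets=[[[0.012, 0, -0.021, 0, 0, 0], [0.028, 0, -0.048, 0, 0, 0], [0.044, 0, -0.076, 0, 0, 0], [0.058, 0, -0.1, 0, 0, 0], [0.065, 0, -0.113, 0, 0, 0]]])

```text
time_s: 16.18
tcp_pos: [0.586, -0.0843, 0.3098]
orientation: [0.679, 0.688, 0.183, -0.182]
force: [1.4, -0.1, -1.7]
gripper_width: 0.243
grip_force: 55.0
```

Emit:
play_rows(targets=[[[0, 0, 0, 0, 0, 0], [0, 0, 0, 0, 0, 0], [0, 0, 0, 0, 0, 0], [0, 0, 0, 0, 0, 0], [0, 0, 0, 0, 0, 0]]])

```text
time_s: 16.6
tcp_pos: [0.5851, -0.0848, 0.3042]
orientation: [0.68, 0.687, 0.181, -0.184]
force: [-0.1, -0.1, -2.1]
gripper_width: 0.24
grip_force: 55.0
```

```bash
python3 tilt.py; python3 - <<'E'
from h import *
cv2.imwrite("pics/s5.png",read_camera("scene")[:,:,::-1])
s=read_state(); R0=R.from_quat(s["orientation"]); g=s["tcp_pos"]+R0.apply([0,0,-.0188]);ax=R0.apply([1,0,0])
print(proj("scene",g+.112*ax),proj("scene",g-.158*ax))
E
```

```text
[ 0.5851 -0.0848  0.3042] [-0.03  0.36  0.47  1.64 -0.63  1.46  0.61] [-0.14 -0.14 -2.06] [-0.74  0.01 -0.  ] 54.98710870742798
tilt 29.92868218468011
grasp [ 0.5853 -0.0942  0.3205] z at -.271: 0.21872903957939618 end_open [0.584 0.003 0.376] end_deck [ 0.587 -0.231  0.242]
[265.6 110.2] [189.1 143.3]
```

View pics/s5.png

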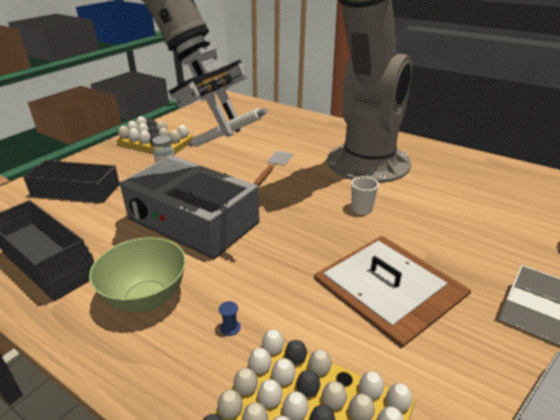

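The roller is held clear of the machine. Its ends are at (265,111) and (193,143), matching the prediction, with the lower end at about z 0.24. The cover is flat on the board.

```bash
python3 -c "
from plant import *
print(hand_in())"
```

```text
the job is handed in; nothing more can be done
None
```

The job is handed in at about 16.7 s: the cover lies flat on the board, handle up and let go, and the roller is held still in the gripper, its lowest end about 0.24 m above the table (12 cm over the machine's top); the hand-in call returned no verdict.

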